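# Free the jammed pedal of a desk bin and hold its lid open

## Task

The little pedal bin on the desk will not open because a roll of masking tape has slid under its pedal. With the fingertips slide the roll along the desk until it is clear of the pedal, leaving it lying flat and never picking it up, then press the pedal right down so that the lid swings wide open. Finish while still holding the pedal down, with the lid open; do not touch the lid or shift anything else.

Things in the scene. Friction and masses are not known exactly. Their poses are not given: they have to be found in the camera images.
- bin: white round desk-top pedal bin with black foot and steel lid, fixed to the desk. 120 mm across (lid 126), 186 mm to the top of the shut lid. Origin on the desk under its centre; its -x axis points to the pedal (front), +x to the lid's hinge (back), z up. A thin steel carrying loop stands 13 mm out from the wall on each side (+y, -y), 85 to 120 mm up.
- pedal_pad (a point): centre of the upper face of the pedal: a flat steel plate with rubber tread, 34 mm (bin's x) by 40 mm (bin's y), 4 mm thick, out in front of the bin, 101 mm from its centre. With the lid shut this face is 25 mm above the desk (underside 21 mm); fully down this point is 11 mm above it. An 18 mm wide arm, level with the plate, leads into the bin.
- pedal_edge (a point): middle of the pedal's outer edge, on its upper face, 17 mm farther out than pedal_pad (118 mm in front of the bin's centre line); 25 mm above the desk at rest and 8 mm when fully down.
- pedal (a joint): angle of the rocking lever whose outer end is the pedal, rad: 0 at rest (pedal up, lid shut), 0.175 fully down at its stop. It rocks on an axle 20 mm in front of the bin's centre, 16 mm above the desk; its inner end lifts a rod that raises the lid. Pressing it takes 4 to 7 N at first, falling to about 2 N fully down; let go, it comes up again. With the roll beneath, it goes down only a few mm.
- lid (a joint): opening angle of the lid, rad: 0 shut, about 1.25 wide open; it turns with the pedal, 7.14 times the pedal's angle. Its hinge is at the back of the bin, 158 mm above the desk.
- lid_front (a point): front rim of the lid, on the pedal side, at mid width; moves with the lid.
- tape: roll of masking tape, a flat paper ring lying on the desk: 96 mm outside diameter, 76 mm hole (right through to the desk), 18 mm tall, about 70 g, loose. Origin at the centre of its underside. At the start its rim lies 14 to 26 mm in under the pedal's outer edge; most of its hole is open from above. Straight out in front of the pedal the desk is free for 90 mm beyond the roll.
- gluestick: a glue stick, loose, standing upright, 29 mm across, 95 mm tall; origin at the centre of its foot. Leave alone.
- eraser: a white eraser in a card sleeve, loose, lying flat, 55 x 22 x 12 mm; origin at the centre of its underside. Leave alone.
- stapler: a black desk stapler, loose, 130 mm long (along its x), 34 mm wide, 58 mm tall; origin at the centre of its underside. Leave alone.
- mouse: a black computer mouse, loose, 106 x 62 x 34 mm; origin at the centre of its underside. Leave alone.
- mug: a white mug, loose, 82 mm across, 95 mm tall; origin at the centre of its underside. Leave alone.
- bottle: a green glass bottle, loose, 66 mm across, 205 mm tall; origin at the centre of its underside. Leave alone.
- phone: a phone, loose, lying flat, 74 x 156 x 9 mm; origin at the centre of its underside. Leave alone.

How it is judged:
By the outcome, as a careful person would: the job done as asked, in the order asked, and still so for the second after the job is handed in, while the arm keeps its last pose, push and grip.
It also fails if it takes over 40 s, if anything falls off the work surface, if the arm or the gripper's body presses on something with over 40 N, if the wrist force passes 120 N, or if a joint passes its speed limit or range.

## Robot

A 6-joint arm with a two-finger parallel gripper is mounted at the origin on the work surface. World frame = base frame: x ahead of the robot, y to its left, z up, the work surface at z = 0. Lengths are in mm, angles in rad, forces in N, time in s.
With the tool pointing down it reaches from about 350 to 975 mm from the base axis. Payload 7.1 kg.
Tool frame: the origin (TCP) lies midway between the tips of the shut fingers; the grasp point (between the pads) lies pinch_z behind it (pinch_z is the distance from the TCP to the grasp point, in mm); z points along the fingers, y is the line along which they close (so a half turn about z gives the same grasp; the last joint's range is limited). The gripper opens to 88 mm and grips with 3 to 60 N. Pads are 20 mm wide; open, the fingers measure 115 mm over their backs; the gripper's body (75 mm by 178 mm) begins 61 mm behind the grasp point.
Start: joints at [-0.019, 0.423, 1.63, -0, 1.089, -0.019], TCP at [624.984, 0.026, 200.675] pointing down, gripper open.
Joint ranges: [-3, 3], [-0.9, 2.11], [0.09, 2.58], [-1.31, 4.45], [0.11, 2.69], [-2.54, 2.54]. Speed limits (rad/s): [2.39, 2.39, 3.01, 3.14, 3.14, 3.14].

## Interface

Orientations are given as a rotation vector (axis times angle).
In Python, from workcell import get_obs, get_image, close_job, pinch_z gives the robot as it stands.
- The arm moves only by the tool jog_arm, never from a script. Its argument "commands" is a list of rows, each a list of 3 entries, a list of its own where there are three numbers: the gripper command: -1 is shut, 1 is fully open, values between are in proportion, then the shift along the tool's x, y, z as a fraction of full scale, then the turn, a rotation vector about the tool's x, y, z as a fraction of full scale. In form: [[gripper, [tx, ty, tz], [rx, ry, rz]], ...]. A call has 1 to 10 rows; each row shifts and turns the commanded pose from where the row before left it, along the tool's axes as they then stand; what a row does not reach is not made up. Full scale, the value 1, is 0.1 m for a shift and 45 degrees for a turn. A row lasts 1/10 s, in which the tool goes at most 50 mm and 8.59 degrees, less where a joint would pass 70% of its speed; a pose out of reach is approached as far as the arm can. A call with a number of a shift or a turn outside -1 to 1 is refused whole. A call with a gripper value outside its range is refused whole. The fingers move at their own pace and stop on an object; the grip force is fixed at half the most. Time passes only in rows, so rows that do not move let the fingers close. It gives the time, the measured TCP pose, the force, the opening and the grip force at its end, in the units of the state.
- get_obs(): the state, without advancing time (a new reading comes with each control period).
- get_image(name): name is "scene" or "side" or "wrist"; returns a dict with "image" (400x640x3 uint8, blue, green, red), "z_map" (400x640 float32, mm along the optical axis (not along the pixel's ray), 0 where there is no reading), "intrinsics" (3x3 intrinsics, pixels), "eye" and "orientation" of the camera in the world; the wrist camera has in their place "mount" (4x4, takes a point from camera to tool coordinates, whose origin is the TCP and whose axes are the flange's). Camera axes: x right, y down, z forward; pixel columns grow to the right and rows downward; lengths in mm; the calibration is good to about 2 mm. A picture is of the moment at which its call begins: read the wrist's pose just before it.
- close_job(): hands the job in; it is judged then, once.
The state is a dict: "t": time; "qpos": joint angles; "qvel": joint speeds; "joint_torque": joint torques, N m; "ee_pos": TCP position; "orientation": TCP orientation; "ft_force": force on the tool from outside, world axes, zero at the start; "moment": the same for the moment, N m; "width": finger opening in mm; "grasp_force": force on a finger pad.
Only numpy, scipy, OpenCV 4.12 (cv2) and the standard library are available. Lean on these libraries where they do the work, as an engineer would, in place of code of your own. Each camera call takes 0.05 s, during which the arm holds its last target. There are 200 camera calls.

## Working session

There is one attempt and no reset: what is moved stays moved. The work goes in short steps, Python scripts to look and compute and a tool call to move; the robot and the scene stay as the last step left them, time stands still between calls to the robot, and variables do not carry over. Pictures are saved under pics/ and viewed, at most 10 in all, crops included, and the job is handed in when it is done.

Besides the shell and the picture viewer there is one more tool, called after "Call:" as a command line: name --argument value ..., lists and objects as JSON in quotes. jog_arm: Moves the arm, as the interface text tells. Its arguments: {"type":"object","properties":{"commands":{"type":"array","items":{"type":"array"}}},"required":["commands"]}

```bash
mkdir -p pics; cat > h.py <<'E'
import numpy as np, cv2
from scipy.spatial.transform import Rotation as R
from workcell import get_obs, get_image, close_job, pinch_z
def cam(n):
    o=get_obs(); d=get_image(n); K=np.array(d["intrinsics"])
    if n=="wrist":
        M=np.array(d["mount"]); T=np.eye(4); T[:3,:3]=R.from_rotvec(o["orientation"]).as_matrix(); T[:3,3]=o["ee_pos"]; C=T@M
    else:
        C=np.eye(4); q=np.array(d["orientation"]); C[:3,:3]=q if q.shape==(3,3) else (R.from_rotvec(q) if q.size==3 else R.from_quat(q)).as_matrix(); C[:3,3]=d["eye"]
    return d["image"],np.array(d["z_map"]),K,C
def cloud(z,K,C):
    v,u=np.mgrid[:z.shape[0],:z.shape[1]]
    p=np.stack([(u-K[0,2])/K[0,0]*z,(v-K[1,2])/K[1,1]*z,z],-1)
    return p@C[:3,:3].T+C[:3,3]
def plane(u,v,h,K,C):
    r=C[:3,:3]@np.array([(u-K[0,2])/K[0,0],(v-K[1,2])/K[1,1],1]); return C[:3,3]+r*(h-C[2,3])/r[2]
E
python3 - <<'E'
from h import *
print(pinch_z); o=get_obs(); print(o)
for n in ["scene","side","wrist"]:
    im,z,K,C=cam(n); cv2.imwrite(f"pics/{n}0.png",im); np.savez(f"{n}0.npz",im=im,z=z,K=K,C=C); print(n,C.round(2).tolist(),(z>0).mean())
    P=cloud(z,K,C); g=P[::40,::64,:]; print(np.nanmin(P[...,2][z>0]))
cv2.imwrite("pics/all.png",cv2.resize(np.hstack([cv2.imread("pics/scene0.png"),cv2.imread("pics/side0.png")]),(800,250)))
E
```

```text
18.700000000000003
{'t': 0.0, 'qpos': array([-1.89904875e-02,  4.23837726e-01,  1.63068432e+00, -3.05829738e-05,
        1.08861174e+00, -1.89801974e-02]), 'qvel': array([ 0.00059328, -0.00038742, -0.0003307 ,  0.00041164,  0.00120893,
        0.00103196]), 'joint_torque': array([ 1.28069914e-03, -5.44622147e+01, -2.73670936e+01,  6.42951974e-02,
        2.27214623e-02, -1.51321510e-04]), 'ee_pos': array([6.24406401e+02, 3.39506635e-02, 1.99905907e+02]), 'orientation': array([-2.22066502e+00, -2.22067371e+00,  1.70902089e-03]), 'ft_force': array([ 0.61679917, -0.98860722,  0.04437346]), 'moment': array([-0.01671228,  0.00264313, -0.01028739]), 'grasp_force': 0.0, 'width': 88.40148483002041}
scene [[-0.23, 0.87, -0.44, 990.85], [0.97, 0.2, -0.1, 160.56], [0.0, -0.45, -0.89, 1065.98], [0.0, 0.0, 0.0, 1.0]] 0.9959765625
-777.4867133969451
side [[-0.89, -0.36, 0.29, 164.51], [-0.46, 0.68, -0.58, 793.57], [0.01, -0.65, -0.76, 1108.37], [0.0, 0.0, 0.0, 1.0]] 0.9958984375
-765.0871862485335
wrist [[1.0, -0.0, -0.0, 623.69], [-0.0, -0.97, -0.25, 69.46], [-0.0, 0.25, -0.97, 384.44], [0.0, 0.0, 0.0, 1.0]] 0.995828125
-604.4907349621457
```

View pics/scene0.png

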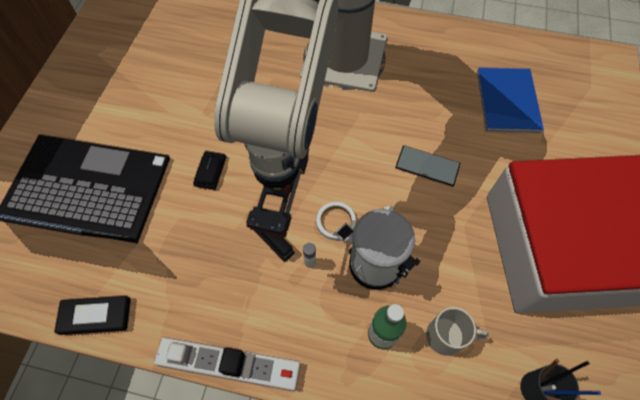

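View pics/side0.png

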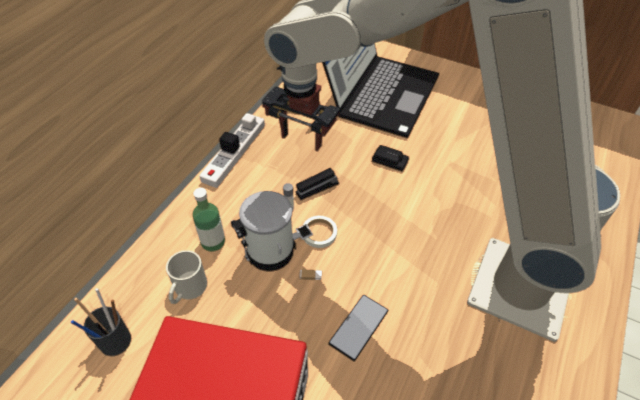

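The scene view shows the roll at about (336,220), the pedal's black tread at (345,232), the bin at (380,250) with its hinge at (405,268), and the glue stick at (310,255). The stapler is at (275,240) and the phone at (428,165). The side view shows the roll at (319,232), the pedal at (303,231) and the eraser at (312,274).

```bash
python3 - <<'E'
from h import *
for n,roi in [("scene",(300,190,360,250)),("side",(285,205,345,260))]:
    f=np.load(n+"0.npz"); im,z,K,C=f["im"],f["z"],f["K"],f["C"]; P=cloud(z,K,C); h=P[...,2]
    print(n,"desk",np.median(h[150:330,200:420]))
    # lid: height 175..200
    u0,v0,u1,v1=(340,195,425,300) if n=="scene" else (230,180,305,275)
    s=np.zeros(z.shape,bool); s[v0:v1,u0:u1]=1
    m=s&(h>172)&(h<200); q=P[m]; (c,rad)=cv2.minEnclosingCircle(q[:,:2].astype(np.float32)); print("lid",c,rad,q[:,2].max())
    u0,v0,u1,v1=roi; s[:]=0; s[v0:v1,u0:u1]=1
    hsv=cv2.cvtColor(im,cv2.COLOR_BGR2HSV)
    m=s&(hsv[...,1]<70)&(hsv[...,2]>120)&(h>10)&(h<24); q=P[m]; 
    if len(q): (c,rad)=cv2.minEnclosingCircle(q[:,:2].astype(np.float32)); A=np.c_[2*q[:,:2],np.ones(len(q))]; x=np.linalg.lstsq(A,(q[:,:2]**2).sum(1),rcond=None)[0]; print("ring",len(q),c,rad,"fit",x[:2],np.sqrt(x[2]+x[0]**2+x[1]**2),np.median(q[:,2]))
    m=s&(hsv[...,2]<70)&(h>19)&(h<34); q=P[m]; print("pedal",len(q),q.mean(0) if len(q) else 0, cv2.minAreaRect(q[:,:2].astype(np.float32)) if len(q) else 0)
    # nearby small objects: 
    a=(np.abs(h-0)>6)&(h<240)&(P[...,0]>350)&(P[...,0]<950)&(z>0)
    nl,lab,st,ce=cv2.connectedComponentsWithStats(a.astype(np.uint8))
    for i in range(1,nl):
        if st[i,4]>60: q=P[lab==i]; print(i,st[i].tolist(),q.min(0).round(),q.max(0).round())
E
```

```text
scene desk 1.5018878645313407
lid (616.32373046875, 209.422607421875) 72.26946258544922 190.24653271320244
ring 390 (530.2072143554688, 92.37158966064453) 53.619693756103516 fit [526.65847884  89.06529917] 43.279877906023 18.054309772649276
pedal 137 [556.55204434 117.98798454  26.38422557] ((566.8656616210938, 129.06842041015625), (57.83679962158203, 34.058223724365234), 48.01164627075195)
35 [0, 134, 170, 109, 12963] [ 446. -729.    6.] [ 772. -353.  240.]
46 [193, 150, 34, 40, 896] [ 407. -285.    6.] [ 513. -223.   40.]
55 [486, 159, 154, 154, 20045] [350. 438.  -6.] [653. 783. 182.]
80 [422, 175, 33, 11, 92] [350. 277.   6.] [362. 358.  15.]
119 [316, 202, 105, 88, 5092] [454.  41.  -7.] [675. 281. 190.]
144 [254, 230, 41, 32, 519] [595. -96.   6.] [678.  11. 230.]
165 [303, 243, 13, 25, 274] [627.  38.   6.] [654.  66. 101.]
244 [54, 295, 77, 40, 2572] [ 815. -460.    6.] [ 926. -298.   35.]
263 [368, 304, 39, 45, 1298] [732. 212.   6.] [797. 278. 209.]
265 [426, 307, 63, 48, 1546] [696. 337.   6.] [777. 454. 100.]
298 [0, 333, 257, 67, 2089] [ 923. -958. -763.] [950.  13.  -6.
[... 670 characters left out ...]
, 44, 119, 97, 6730] [ 443. -802.   -7.] [ 842. -351.  206.]
201 [199, 114, 66, 75, 1856] [ 858. -212.   -6.] [934.  92.  88.]
393 [372, 145, 38, 26, 620] [ 404. -310.    6.] [ 515. -222.   41.]
552 [295, 168, 45, 33, 742] [ 554. -140.    6.] [664.  11.  61.]
635 [231, 183, 107, 88, 4598] [475.   4.  -7.] [760. 281. 192.]
659 [193, 188, 33, 63, 1359] [726. 108.  -7.] [912. 280. 211.]
854 [166, 250, 42, 54, 1564] [692. 296.   6.] [833. 454. 100.]
889 [300, 269, 22, 11, 186] [454. 191.   6.] [508. 235.  23.]
930 [71, 288, 61, 68, 1881] [759. 508.   6.] [900. 621. 171.]
997 [130, 316, 179, 84, 11255] [350. 442.  -6.] [735. 684. 183.]
1006 [329, 320, 17, 26, 82] [350. 287.   6.] [360. 359.  14.]
```

```bash
python3 - <<'E'
import cv2,numpy as np
a=cv2.imread("pics/scene0.png")[180:300,240:440]; b=cv2.imread("pics/side0.png")[170:290,220:420]
cv2.imwrite("pics/crop.png",np.hstack([cv2.resize(a,(400,240)),cv2.resize(b,(400,240))]))
E
```

```text
(no output)
```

View pics/crop.png

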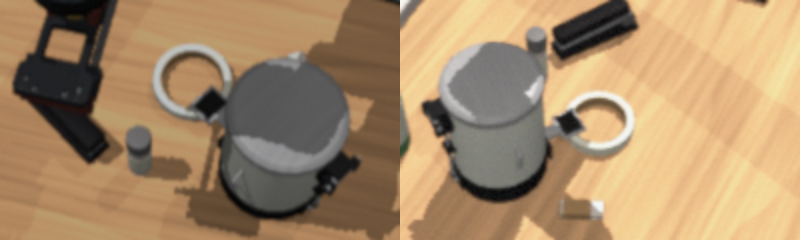

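The pedal pad comes out near (555,118), the bin centre near (611,202) and the roll near (528,89). The pad-to-centre distance of about 101 mm and the 26 mm overlap both match the brief. The stick's top is close to where the gripper body will be, so I'll keep the camera side facing outward.

Call:
jog_arm --commands '[[-1,[0.21,-0.25,0],[0,0,0]],[-1,[0.21,-0.25,0],[0,0,0]],[-1,[0.21,-0.25,0],[0,0,0]],[-1,[0.21,-0.25,0],[0,0,0]],[-1,[0,0,0],[0,0,-0.19]],[-1,[0,0,0],[0,0,-0.19]],[-1,[0,0,0],[0,0,-0.19]],[-1,[0,0,0],[0,0,-0.19]],[-1,[0,0,0],[0,0,-0.19]],[-1,[0,0,0],[0,0,-0.19]]]'

```text
t: 1.15
ee_pos: [524.8, 84.0, 200.5]
orientation: [-1.032, -2.967, 0.0]
ft_force: [-0.2, 0.2, -0.9]
width: 11.2
grasp_force: 0.0
```

Call:
jog_arm --commands '[[-1,[0,0,0],[0,0,-0.19]],[-1,[0,0,0],[0,0,-0.19]],[-1,[0,0,0],[0,0,-0.19]],[-1,[0,0,0],[0,0,-0.19]],[-1,[0,0,0],[0,0,-0.19]],[-1,[0,0,0],[0,0,-0.19]],[-1,[0,0,0],[0,0,-0.19]],[-1,[0,0,0],[0,0,-0.19]],[-1,[0,0,0],[0,0,-0.19]],[-1,[0,0,0],[0,0,-0.19]]]'

```text
t: 2.15
ee_pos: [524.8, 84.0, 200.5]
orientation: [1.256, -2.879, -0.0]
ft_force: [0.5, 0.4, -0.7]
width: 0.2
grasp_force: 0.0
```

Call:
jog_arm --commands '[[-1,[0,0,0.1],[0,0,-0.19]],[-1,[0,0,0.2],[0,0,0]],[-1,[0,0,0],[0,0,0]]]'

```text
t: 2.45
ee_pos: [523.1, 83.8, 168.6]
orientation: [1.457, -2.779, -0.002]
ft_force: [-0.4, -0.5, 0.5]
width: 0.4
grasp_force: 0.0
```

```bash
cat > look.py <<'E'
import sys
from h import *
o=get_obs(); print(o["t"],o["ee_pos"].round(1),o["qpos"].round(2),o["ft_force"].round(1),o["width"])
Rm=R.from_rotvec(o["orientation"]).as_matrix(); print(Rm.round(3).tolist())
im,z,K,C=cam("wrist"); np.savez("w.npz",im=im,z=z,K=K,C=C); P=cloud(z,K,C); h=P[...,2]
cv2.imwrite(sys.argv[1],im)
hsv=cv2.cvtColor(im,cv2.COLOR_BGR2HSV)
near=np.hypot(P[...,0]-float(sys.argv[2]),P[...,1]-float(sys.argv[3]))<80
m=near&(hsv[...,1]<80)&(hsv[...,2]>110)&(h>13)&(h<23); q=P[m]
A=np.c_[2*q[:,:2],np.ones(len(q))]; w=np.ones(len(q),bool)
for _ in range(4):
    x=np.linalg.lstsq(A[w],(q[w,:2]**2).sum(1),rcond=None)[0]; r=np.hypot(*(q[:,:2]-x[:2]).T); w=(r>36)&(r<50) if w.all() else (abs(r-43)<9)
print("ring",w.sum(),x[:2],np.sqrt(x[2]+x[0]**2+x[1]**2),np.median(q[w,2]))
m=(hsv[...,2]<80)&(h>20)&(h<34)&(np.hypot(P[...,0]-555,P[...,1]-118)<35); q=P[m]
if len(q)>30: print("pedal",len(q),np.median(q[:,2]),cv2.minAreaRect(q[:,:2].astype(np.float32)))
E
python3 look.py pics/w1.png 528 89
```

```text
2.45 [523.1  83.8 168.6] [ 0.14  0.33  1.86  0.    0.95 -2.4 ] [-0.4 -0.5  0.5] 0.3632139478888796
[[-0.569, -0.822, -0.004], [-0.822, 0.569, -0.001], [0.003, 0.003, -1.0]]
ring 2281 [523.86949848  89.92672643] 42.815956464112176 18.267649922308976
pedal 446 26.339702892517238 ((554.4490966796875, 118.81340026855469), (26.269378662109375, 30.13644027709961), 54.42426300048828)
```

View pics/w1.png

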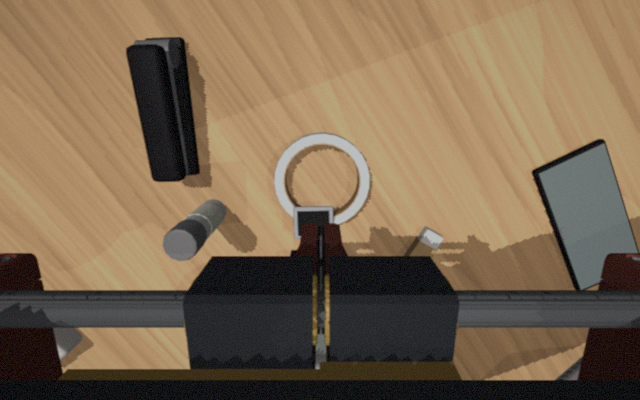

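The wrist view shows the roll centred at (322,180), with the pedal at (313,222) over its near rim. The glue stick (195,230) and eraser (430,240) are well clear. The fingertips are above the hole, so I'll go down.

Call:
jog_arm --commands '[[-1,[0,0,0.4],[0,0,0]],[-1,[0,0,0.4],[0,0,0]],[-1,[0,0,0.4],[0,0,0]],[-1,[0,0,0.2],[0,0,0]],[-1,[0,0,0],[0,0,0]],[-1,[0,0,0.1],[0,0,0]],[-1,[0,0,0.1],[0,0,0]],[-1,[0,0,0.02],[0,0,0]],[-1,[0,0,0],[0,0,0]]]'

```text
t: 3.4
ee_pos: [525.2, 84.1, 8.9]
orientation: [-1.459, 2.782, -0.0]
ft_force: [1.3, 0.5, 0.6]
width: 0.6
grasp_force: 0.0
```

Call:
jog_arm --commands '[[-1,[0.08,0,0.03],[0,0,0]],[-1,[0.08,0,0],[0,0,0]],[-1,[0.04,0,0],[0,0,0]],[-1,[0.06,0,0],[0,0,0]],[-1,[0.08,0,0],[0,0,0]],[-1,[0.08,0,0],[0,0,0]],[-1,[0.08,0,0],[0,0,0]],[-1,[0.08,0,0],[0,0,0]],[-1,[0.08,0,0],[0,0,0]],[-1,[0.04,0,0],[0,0,0]]]'

```text
t: 4.4
ee_pos: [484.5, 25.8, 5.6]
orientation: [1.458, -2.782, -0.0]
ft_force: [-0.0, -0.3, 0.0]
width: 0.3
grasp_force: 0.0
```

Call:
jog_arm --commands '[[-1,[0.06,0,0],[0,0,0]],[-1,[0.02,0,0],[0,0,0]],[-1,[0,0,0],[0,0,0]],[-1,[-0.08,0,0],[0,0,0]],[-1,[0,0,0],[0,0,0]],[-1,[0,0,-0.2],[0,0,0]],[-1,[0,0,-0.4],[0,0,0]],[-1,[0,0,-0.4],[0,0,0]],[-1,[0,0,-0.2],[0,0,0]],[-1,[0,0,0],[0,0,0]]]'

```text
t: 5.4
ee_pos: [487.6, 26.9, 128.6]
orientation: [-1.457, 2.777, -0.004]
ft_force: [0.1, -0.9, -0.2]
width: 0.2
grasp_force: 0.0
```

```bash
python3 look.py pics/w2.png 495 42
```

```text
5.4 [487.6  26.9 128.6] [ 0.03  0.33  1.99  0.    0.82 -2.51] [ 0.1 -0.9 -0.2] 0.24817432563950947
[[-0.568, -0.823, 0.006], [-0.823, 0.568, 0.0], [-0.004, -0.005, -1.0]]
ring 1491 [522.26589823  87.41500562] 41.57782665022634 18.178547328130946
```

View pics/w2.png

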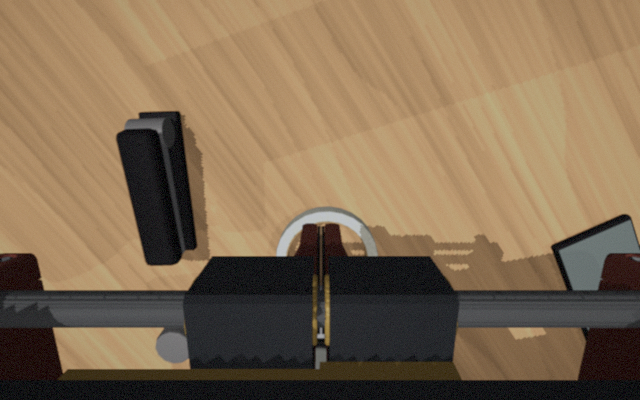

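The view shows the roll's front arc around (325,212), with the rest hidden by the gripper. Its fitted place says it barely moved, so I'll check with the fixed cameras.

```bash
python3 - <<'E'
from h import *
f=np.load("w.npz"); 
for uv in [(325,209),(325,215),(279,250),(374,250)]: print(plane(*uv,18,f["K"],f["C"]).round(1))
for n in ["scene","side"]:
    im,z,K,C=cam(n); P=cloud(z,K,C);h=P[...,2]; hsv=cv2.cvtColor(im,cv2.COLOR_BGR2HSV)
    m=(hsv[...,1]<70)&(hsv[...,2]>120)&(h>12)&(h<24)&(np.hypot(P[...,0]-510,P[...,1]-65)<85); q=P[m]
    print(n,len(q),q.min(0),q.max(0)); cv2.imwrite(f"pics/{n}2.png",im)
a=cv2.imread("pics/scene2.png")[150:300,240:440]; b=cv2.imread("pics/side2.png")[170:320,240:440]
cv2.imwrite("pics/crop2.png",np.hstack([cv2.resize(a,(400,300)),cv2.resize(b,(400,300))]))
E
```

```text
[496.8  48.5  18. ]
[500.   53.2  18. ]
[554.4  57.1  18. ]
[482. 107.  18.]
scene 364 [478.96465137  41.14034483  12.19812837] [576.60757111 135.57086014  23.95996903]
side 311 [476.71223877  35.75746368  12.29915152] [572.30198079 138.46331877  23.99304876]
```

View pics/crop2.png

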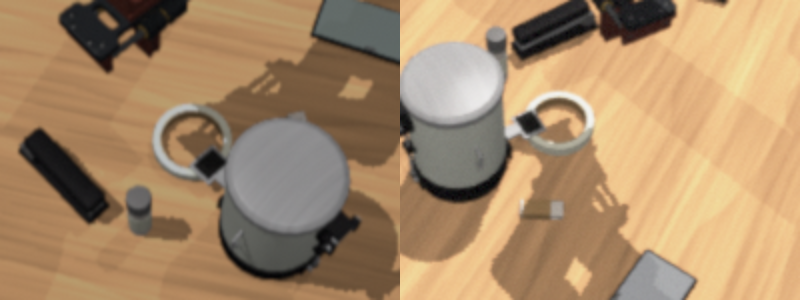

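```bash
python3 - <<'E'
from h import *
o=get_obs(); print(o["ee_pos"],o["t"],o["qpos"])
Rm=R.from_rotvec(o["orientation"]).as_matrix()
ims=[]
for n in ["scene","side","wrist"]:
    im,z,K,C=cam(n); im=im.copy()
    for d,c in [(0,(0,0,255)),(-60,(0,255,0)),(-130,(255,0,0))]:
        p=C[:3,:3].T@(o["ee_pos"]+Rm[:,2]*d-C[:3,3]); uv=(K@p)[:2]/p[2]; print(n,d,uv,z[int(uv[1]),int(uv[0])] if 0<=uv[0]<640 and 0<=uv[1]<400 else None,p[2]); cv2.circle(im,tuple(int(x) for x in uv),2,c,-1)
    c={"scene":im[120:240,220:380],"side":im[100:220,270:430],"wrist":im[160:280,240:400]}[n]
    ims.append(cv2.resize(c,(266,200),interpolation=cv2.INTER_CUBIC))
cv2.imwrite("pics/chk.png",np.hstack(ims))
E
```

```text
[484.60457875  26.6116372  124.88332509] 5.55 [ 3.03357522e-02  3.33716432e-01  1.98931838e+00  3.31514266e-06
  8.19642598e-01 -2.50684276e+00]
scene 0 [314.06656695 177.81574735] 1042.8416 1076.1707406071357
scene -60 [313.72848227 164.26456791] 947.3387 1022.7052595979849
scene -130 [313.28647086 146.54777606] 886.61346 960.3288650873089
side 0 [344.06578589 194.17070368] 1449.6536 1286.358106494628
side -60 [345.13419051 178.61492719] 1215.4104 1240.542845343467
side -130 [346.48489444 158.94892421] 1157.3976 1187.0917073337787
wrist 0 [317.77112832 229.57904032] 326.88626 195.39647184451968
wrist -60 [316.87668662 282.69650882] 73.43196 137.32956614502956
wrist -130 [313.94646212 456.71132447] None 69.58484282895773
```

View pics/chk.png

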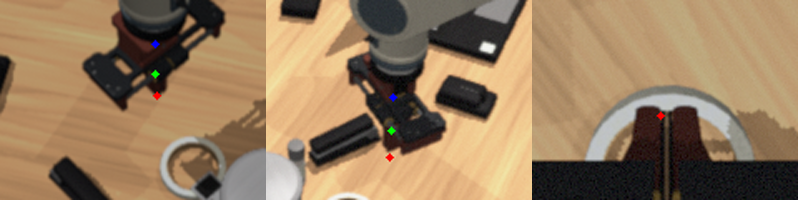

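The projected TCP (red) lies a few pixels beyond the visible fingertips in both fixed views, so the tips may be higher than reported and passed over the roll. I'll measure the tip height.

```bash
python3 - <<'E'
from h import *
o=get_obs(); print(o["ee_pos"])
for n in ["scene","side","wrist"]:
    im,z,K,C=cam(n); P=cloud(z,K,C)
    m=(z>0)&(np.hypot(P[...,0]-o["ee_pos"][0],P[...,1]-o["ee_pos"][1])<45)&(P[...,2]>70)&(P[...,2]<230)
    q=P[m]; zz=np.sort(q[:,2]); print(n,len(q),zz[:12].round(),q[np.argsort(q[:,2])[:30]].mean(0).round(1))
    if n=="wrist":
        Rm=R.from_rotvec(o["orientation"]).as_matrix(); t=(q-o["ee_pos"])@Rm; 
        for a in range(-70,30,5):
            s=t[(t[:,2]>a)&(t[:,2]<=a+5)]
            if len(s): print(a,len(s),s.min(0).round(),s.max(0).round())
E
```

```text
[484.23847018  26.49034669 124.3340665 ]
scene 88 [146. 147. 148. 148. 148. 148. 148. 149. 149. 150. 150. 150.] [490.5  27.5 152.3]
side 116 [147. 148. 148. 150. 150. 152. 152. 152. 152. 153. 153. 153.] [483.   30.8 154. ]
wrist 1773 [146. 146. 146. 147. 147. 147. 147. 147. 147. 147. 147. 147.] [477.9  17.7 147.3]
-70 70 [  9.  -1. -70.] [ 12.   3. -65.]
-65 112 [  8.  -9. -65.] [ 12.  10. -60.]
-60 255 [  9.  -9. -60.] [ 12.  11. -55.]
-55 210 [  9.  -9. -55.] [ 12.  11. -50.]
-50 180 [  9.  -8. -50.] [ 12.  11. -45.]
-45 211 [-10.  -8. -45.] [ 12.  10. -40.]
-40 203 [ -5.  -8. -40.] [ 12.  10. -35.]
-35 132 [  9.  -8. -35.] [ 12.  10. -30.]
-30 131 [  9.  -8. -30.] [ 12.  10. -25.]
-25 57 [  9.  -8. -25.] [ 12.  10. -21.]
```

All three cameras agree that the real fingertips sit about 22 mm behind the reported TCP. The first pass was therefore at about 28 mm, over the top of the roll. I'll go back over the hole and descend 22 mm lower.

Call:
jog_arm --commands '[[-1,[-0.2,0.02,0],[0,0,0]],[-1,[-0.25,0.02,0],[0,0,0]],[-1,[-0.235,0.03,0],[0,0,0]],[-1,[0,0,0],[0,0,0]],[-1,[0,0,0.35],[0,0,0]],[-1,[0,0,0.35],[0,0,0]],[-1,[0,0,0.3],[0,0,0]],[-1,[0,0,0.1],[0,0,0]],[-1,[0,0,0],[0,0,0]],[-1,[0,0,0],[0,0,0]]]'

```text
t: 6.85
ee_pos: [518.8, 86.5, 16.4]
orientation: [-1.459, 2.782, -0.0]
ft_force: [-0.5, 0.4, 0.4]
width: 0.4
grasp_force: 0.0
```

```bash
python3 - <<'E'
from h import *
o=get_obs(); print(o["ee_pos"],o["ft_force"])
f=np.array([-.569,-.822]);p=np.array([.822,-.569])
d=o["ee_pos"][:2]-[524.5,89]; print("from ring f,p",d@f,d@p)
for n in ["scene","side"]:
    im,z,K,C=cam(n); P=cloud(z,K,C); m=(z>0)&(np.hypot(P[...,0]-o["ee_pos"][0],P[...,1]-o["ee_pos"][1])<20)&(P[...,2]>23)&(P[...,2]<60); q=P[m]
    print(n,len(q),np.sort(q[:,2])[:5], q.mean(0) if len(q) else 0)
E
```

```text
[518.82907678  86.54438805  16.43783671] [-0.4611966   0.44584771  0.36851975]
from ring f,p 5.245268334393471 -3.2642556919435473
scene 27 [39.46115614 41.22650137 41.74653727 42.12602238 43.68340014] [525.60188055  89.40679043  48.73554067]
side 30 [39.23318718 42.7487518  44.6673246  44.76236044 45.02000263] [519.02580264  93.25687057  50.74878252]
```

The tip is at about 38.5 mm, which confirms the offset. It sits over the hole, so I'll descend 32 mm.

Call:
jog_arm --commands '[[-1,[0,0,0.1],[0,0,0]],[-1,[0,0,0.1],[0,0,0]],[-1,[0,0,0.07],[0,0,0]],[-1,[0,0,0.03],[0,0,0]],[-1,[0,0,0],[0,0,0]],[-1,[0,0,0],[0,0,0]]]'

```text
t: 7.55
ee_pos: [518.3, 86.8, -14.5]
orientation: [1.459, -2.782, -0.0]
ft_force: [-0.4, 0.4, 0.5]
width: 0.5
grasp_force: 0.0
```

Call:
jog_arm --commands '[[-1,[0.08,0,0],[0,0,0]],[-1,[0.08,0,0],[0,0,0]],[-1,[0.04,0,0],[0,0,0]],[-1,[0.06,0,0],[0,0,0]],[-1,[0.08,0,0],[0,0,0]],[-1,[0.08,0,0],[0,0,0]],[-1,[0.08,0,0],[0,0,0]],[-1,[0.08,0,0],[0,0,0]],[-1,[0.08,0,0],[0,0,0]],[-1,[0.06,0,0],[0,0,0]]]'

```text
t: 8.55
ee_pos: [477.0, 26.9, -14.3]
orientation: [1.459, -2.782, -0.0]
ft_force: [0.9, -0.4, 0.7]
width: 0.3
grasp_force: 0.4
```

Call:
jog_arm --commands '[[-1,[0.04,0,0],[0,0,0]],[-1,[0.02,0,0],[0,0,0]],[-1,[0,0,0],[0,0,0]],[-1,[-0.08,0,0],[0,0,0]],[-1,[-0.08,0,0],[0,0,0]],[-1,[0,0,0],[0,0,0]],[-1,[0,0,-0.1],[0,0,0]],[-1,[0,0,-0.3],[0,0,0]],[-1,[0,0,-0.3],[0,0,0]],[-1,[0,0,0],[0,0,0]]]'

```text
t: 9.55
ee_pos: [485.5, 35.9, 59.2]
orientation: [-1.457, 2.777, -0.004]
ft_force: [0.4, -0.4, 0.0]
width: 0.5
grasp_force: 0.0
```

```bash
cat > chk.py <<'E'
from h import *
o=get_obs(); print(o["t"],o["ee_pos"],o["ft_force"]); ims=[]
f=np.array([-.569,-.822]);p=np.array([.822,-.569])
for n in ["scene","side"]:
    im,z,K,C=cam(n); P=cloud(z,K,C);h=P[...,2]; hsv=cv2.cvtColor(im,cv2.COLOR_BGR2HSV)
    m=(hsv[...,1]<70)&(hsv[...,2]>110)&(h>13)&(h<24)&(np.hypot(P[...,0]-498,P[...,1]-45)<65); q=P[m]
    if len(q)>20:
        A=np.c_[2*q[:,:2],np.ones(len(q))]; x=np.linalg.lstsq(A,(q[:,:2]**2).sum(1),rcond=None)[0]; print(n,"ring",len(q),x[:2],np.sqrt(x[2]+x[0]**2+x[1]**2),q.min(0),q.max(0),"f from pad",(x[:2]-[554.4,118.8])@f)
    m=(h>60)&(h<110)&(np.hypot(P[...,0]-640,P[...,1]-52)<35); q=P[m]
    if len(q): d=(q[:,:2]-[554.4,118.8]); print("stick f",(d@f).min(),(d@f).max(),"p",(d@p).min(),(d@p).max(),q[:,2].max())
    d=im[150:300,240:440] if n=="scene" else im[170:320,220:420]; ims.append(cv2.resize(d,(400,300)))
import sys; cv2.imwrite(sys.argv[1],np.hstack(ims))
E
python3 chk.py pics/c3.png
```

```text
9.55 [485.48047059  35.94584121  59.23206221] [ 0.44634885 -0.39309518  0.04053034]
scene ring 364 [489.82790719  42.66139463] 42.759609832998365 [441.11075757  -5.02203061  13.06713669] [536.74201878  89.54356365  23.35076351] f from pad 99.32745441957468
stick f -8.589469909736971 20.821527869178126 p 94.90294916426569 123.08136402400757 100.50774155015404
side ring 320 [487.04409873  42.67216851] 43.102015805035755 [439.1466278   -7.39553758  13.07812308] [534.86714328  89.31646544  23.67909709] f from pad 100.90258531199262
stick f -6.178412106603913 23.77010762651638 p 90.51808638812206 121.00895943054824 100.73038455896858
```

View pics/c3.png

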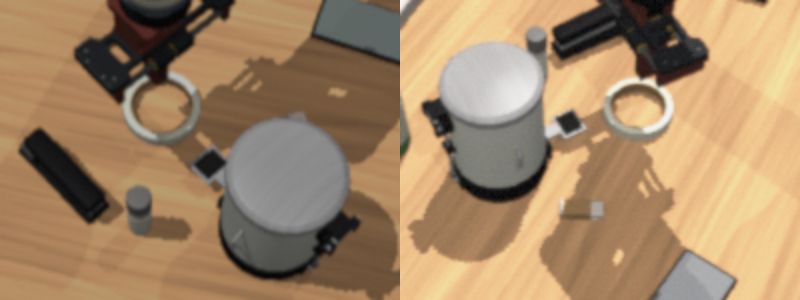

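The roll now lies flat with about 35 mm of clearance beyond the pedal's edge, and the other items are in place. Next I'll tilt the tool slightly away from the bin and work out the move to the pedal.

Call:
jog_arm --commands '[[-1,[0,0,0],[0,-0.13,0]],[-1,[0,0,0],[0,0,0]],[-1,[0,0,0],[0,0,0]]]'

```text
t: 9.95
ee_pos: [482.5, 48.0, 57.0]
orientation: [-1.405, 2.732, 0.025]
ft_force: [-0.0, -0.2, 0.6]
width: 0.4
grasp_force: 0.0
```

```bash
cat > d.py <<'E'
from h import *
o=get_obs(); Rm=R.from_rotvec(o["orientation"]).as_matrix(); tip=o["ee_pos"]-22*Rm[:,2]
print(o["ee_pos"],"tip",tip.round(1),Rm.round(3).tolist())
for zt in (60,30,8): print(zt,(Rm.T@(np.array([542.4,117.3,zt])-tip)).round(1))
E
python3 d.py
```

```text
[482.47450816  47.96584265  56.95143951] tip [481.3  47.   78.9] [[-0.58, -0.813, 0.055], [-0.812, 0.582, 0.046], [-0.069, -0.018, -0.997]]
60 [-91.2  -8.4  25.4]
30 [-89.2  -7.9  55.4]
8 [-87.6  -7.5  77.3]
```

Call:
jog_arm --commands '[[-1,[-0.3,-0.02,0],[0,0,0]],[-1,[-0.3,-0.03,0],[0,0,0]],[-1,[-0.2,-0.03,0],[0,0,0]],[-1,[0,0,0],[0,0,0]],[-1,[0,0,0],[0,0,0]]]'

```text
t: 10.45
ee_pos: [535.8, 108.3, 62.8]
orientation: [-1.405, 2.731, 0.024]
ft_force: [-0.1, -0.2, 0.6]
width: 0.6
grasp_force: 0.0
```

```bash
python3 d.py
```

```text
[535.80439719 108.33587359  62.78339408] tip [534.6 107.3  84.7] [[-0.58, -0.813, 0.055], [-0.812, 0.582, 0.046], [-0.07, -0.018, -0.997]]
60 [-10.9  -0.1  25.6]
30 [-8.8  0.5 55.5]
8 [-7.3  0.9 77.4]
```

Call:
jog_arm --commands '[[-1,[-0.09,0,0.1],[0,0,0]],[-1,[0,0,0.25],[0,0,0]],[-1,[0,0,0.18],[0,0,0]],[-1,[0,0,0],[0,0,0]],[-1,[0,0,0],[0,0,0]]]'

```text
t: 10.95
ee_pos: [544.0, 118.0, 10.8]
orientation: [-1.401, 2.732, 0.025]
ft_force: [-0.1, -0.2, 1.2]
width: 0.8
grasp_force: 0.0
```

```bash
python3 d.py; python3 chk.py pics/c4.png
```

```text
[543.97592607 117.95743087  10.76888193] tip [542.8 116.9  32.7] [[-0.581, -0.812, 0.056], [-0.811, 0.584, 0.047], [-0.07, -0.018, -0.997]]
60 [ -2.    0.  -27.2]
30 [0.1 0.6 2.7]
8 [ 1.6  0.9 24.6]
10.95 [543.97592607 117.95743087  10.76888193] [-0.1442641  -0.1800296   1.18280533]
scene ring 194 [489.39129505  41.81412663] 42.633142864444125 [441.47672044  -4.80960912  13.01381814] [528.0266092   76.34447793  23.68761123] f from pad 100.27234102381662
stick f -8.734782176678088 20.34109287799041 p 95.05857952084645 122.40407481061938 99.48440446316374
side ring 245 [487.68401929  42.35856166] 43.7230502496774 [439.65546007  -9.59974016  13.06015533] [533.73657406  92.13380661  23.72866495] f from pad 100.79625534260984
stick f -7.364802089893832 11.660990681631537 p 92.53464283904347 115.75689662678187 99.7347924190725
```

View pics/c4.png

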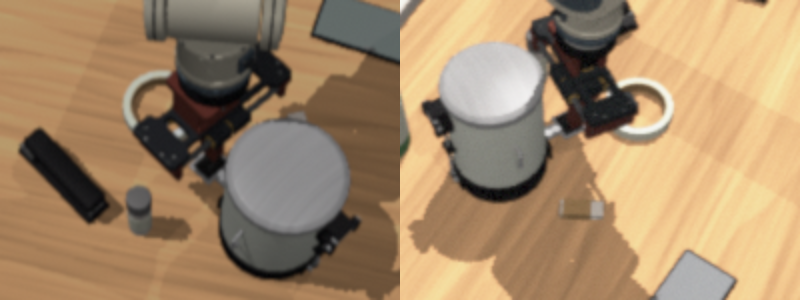

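The fingertips are over the pedal and the gripper clears both the stick and the lid. I'll press in steps.

Call:
jog_arm --commands '[[-1,[0,0,0.04],[0,0,0]],[-1,[0,0,0.04],[0,0,0]],[-1,[0,0,0.04],[0,0,0]],[-1,[0,0,0.04],[0,0,0]],[-1,[0,0,0.03],[0,0,0]],[-1,[0,0,0.02],[0,0,0]],[-1,[0,0,0],[0,0,0]],[-1,[0,0,0],[0,0,0]]]'

```text
t: 11.85
ee_pos: [545.6, 118.8, -9.5]
orientation: [-1.402, 2.731, 0.024]
ft_force: [-2.2, -5.1, 5.3]
width: 0.7
grasp_force: 2.9
```

Call:
jog_arm --commands '[[-1,[0,0,0.02],[0,0,0]],[-1,[0,0,0],[0,0,0]],[-1,[0,0,0],[0,0,0]]]'

```text
t: 12.15
ee_pos: [545.6, 118.9, -11.3]
orientation: [-1.402, 2.731, 0.024]
ft_force: [-2.6, -5.3, 6.7]
width: 0.1
grasp_force: 3.9
```

```bash
python3 d.py; python3 chk.py pics/c5.png; python3 - <<'E'
from h import *
for n in ("scene","side"):
    im,z,K,C=cam(n); P=cloud(z,K,C)
    m=(z>0)&(np.hypot(P[...,0]-615,P[...,1]-208)<80)&(P[...,2]>195)&(P[...,2]<360); q=P[m]
    d=(q[:,:2]-[611.9,201.8])@np.array([-.569,-.822]); a=d<50; pr=np.c_[d[a],q[a,2]]
    i=pr[:,1].argmax(); print(n,"top f,z",pr[i], "angle from hinge", np.arctan2(pr[i,1]-158,pr[i,0]+63))
E
```

```text
[545.63983609 118.87353274 -11.3091144 ] tip [544.4 117.8  10.6] [[-0.581, -0.812, 0.057], [-0.811, 0.583, 0.047], [-0.071, -0.019, -0.997]]
60 [ -1.9   0.4 -49.4]
30 [  0.2   0.9 -19.5]
8 [1.8 1.3 2.5]
12.15 [545.63983609 118.87353274 -11.3091144 ] [-2.56157034 -5.30607008  6.73878659]
scene ring 217 [489.61216857  42.50036868] 42.99574963336169 [439.84251336  -5.09661931  13.0074167 ] [532.50034924  70.38337267  23.38223321] f from pad 99.58257302303647
stick f -8.458561516595871 21.124006800447876 p 94.3049679967784 122.51458761487721 99.94835429425814
side ring 223 [487.08052477  42.29217614] 43.48522055120133 [438.83648099  -7.35259623  13.23925258] [530.68093776  87.71425275  23.90959575] f from pad 101.19421261944021
stick f -7.40269702652756 20.223254363707014 p 101.33132441682741 122.93219182854146 101.30868896420202
scene top f,z [-51.67320198 299.6142071 ] angle from hinge 1.4909827496204904
side top f,z [-46.4203942  299.97993356] angle from hinge 1.4545485240430476
```

View pics/c5.png

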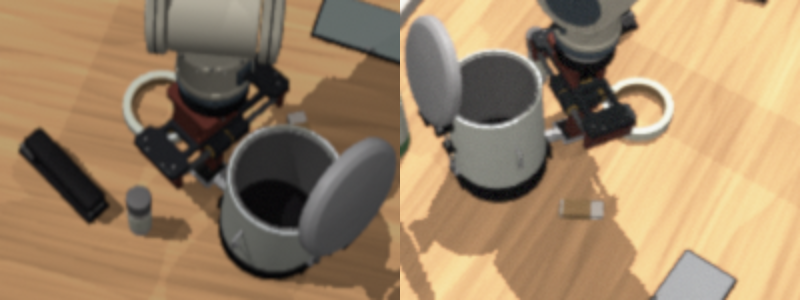

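The lid stands wide open, at about 1.25 rad. I'll push a touch more to be sure the pedal is on its stop.

Call:
jog_arm --commands '[[-1,[0,0,0.02],[0,0,0]],[-1,[0,0,0],[0,0,0]],[-1,[0,0,0],[0,0,0]],[-1,[0,0,0],[0,0,0]]]'

```text
t: 12.75
ee_pos: [545.8, 118.9, -11.8]
orientation: [-1.402, 2.73, 0.024]
ft_force: [-7.1, -8.3, 25.4]
width: 0.7
grasp_force: 13.4
```

The pedal is firmly on its stop: the force rose to 25 N with almost no further travel.

```bash
python3 -c "
from h import *
print(get_obs()['ft_force']); print(close_job())"
```

```text
[-7.14884388 -8.32842478 25.37597431]
the job is handed in; nothing more can be done
None
```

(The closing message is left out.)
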